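Crank the clamping jig shut on the offcut

TASK

Take the crank off its parking post, fit it fully down onto the square spindle of the jig bay that holds the board offcut, and wind it clockwise through full circles until the jaw holds the offcut flat against the fence, with the jaw's sprung wooden face pushed back about half of its 12 mm travel. Leave the crank seated on the spindle and let go of it. Do not wind the other bay, and do not disturb the tape roll or the other things on the table.

Things in the scene. Friction and masses are not known exactly. Their poses are not given: they have to be found in the camera images.
- crank: Loose steel crank, 0.4 kg. Square upright hub 32 x 32 mm, 72 mm tall, its faces along the crank's x and y; origin at the centre of the hub's underside, z up. A 17.6 mm square socket, 26 mm deep, opens in the underside. A flat arm 22 mm wide, 12 mm thick, 30 to 42 mm above the origin, runs along +x to a round end of radius 14 mm under the knob. Grip the hub above or beside the arm
- crank_knob (a point): Middle of the crank's knob: x = 68 mm, 69 mm above the crank's origin. The knob is a black upright cylinder 26 mm in diameter, from 46 to 92 mm above the crank's origin, and spins freely about its own upright axis
- stand: Fixed parking stand: plywood block 100 x 80 x 20 mm with a steel collar (40 mm in diameter, top 34 mm above the table) and a 15 mm square post 18 mm tall, on which the crank stands at the start, its underside on the collar. Two sprung balls in the post hold it snugly (a few N to pull off, besides its weight). Origin on the table, below the post
- jig: Fixed two-bay clamping jig: plywood base 18 mm thick, from x = -160 to +115 mm and y = -135 to +135 mm about its origin, on the table. x points from spindles to fence, y to the left bay. Bays centred on y = +72 (left) and -72 mm (right). Grey gearboxes (tops 48 mm up) carry the spindles at x = -120 mm. The fence across both bays has its face at x = +87 mm, top 52 mm up
- spindle_left_seat (a point): Upright spindle of the left bay: centre of the top of its round steel collar (40 mm in diameter), 60 mm above the table, on which the crank's underside rests when it is fully down. Above it stands a 16 mm square shaft, 24 mm tall, its top 3 mm tapered. The axes turn with the spindle: flats of the square face along the point's x and y
- spindle_right_seat (a point): The same for the right bay
- spindle_left (a joint): Turn of the left spindle in rad, growing clockwise seen from above, which moves its jaw 12 mm per turn towards the fence. Starts between 0 and 4, stops at 21; needs about 0.12 N m to turn and stays where it is left
- spindle_right (a joint): The same for the right spindle
- face_left (a joint): How far the sprung wooden face of the left jaw is pushed back, m: 0 free, 0.012 fully back (1.4 N preload, 700 N/m). It stays near 0 while the offcut is only being slid towards the fence and grows once the offcut is against the fence
- face_right (a joint): The same for the right jaw
- jaw_left_top (a point): Middle of the top of the left steel jaw (24 x 90 mm, top 54 mm above the table), which slides along the jig's x. The free sprung face in front of it stands at the jig's x = -33 mm when the spindle reads 0
- jaw_right_top (a point): The same for the right jaw
- offcut: Loose particle-board offcut with a dark top, 95 x 65 x 18 mm, lying on the base of one of the two bays between jaw face and fence, its long edges roughly along the jig's x. Origin at the centre of its underside, 18 mm above the table; its own x and y are turned by 16 degrees from its edges (see offcut_mid)
- offcut_mid (a point): Centre of the offcut's top; x runs along the offcut's 95 mm edges, y along its 65 mm edges, z up
- tape_roll: Loose roll of masking tape, 101 mm in diameter, 25 mm tall, lying in the other bay. Origin at the centre of its underside. Leave alone
- glue_bottle: Loose bottle of wood glue, 56 mm in diameter, 160 mm tall, standing on the table. Origin at its underside. Leave alone
- tape_measure: Loose tape measure, 60 x 80 x 66 mm. Origin at its underside. Leave alone
- spring_clamp: Loose spring clamp lying flat, 142 x 97 x 20 mm. Origin at its underside. Leave alone
Not all that is in view belongs to the job. What is shaped like the offcut but purple or yellow is not meant.

How it is judged:
By the outcome, as a careful person would: the job done as asked, in the order asked, and still so for the second after the job is handed in, with the robot touching nothing.
It also fails if it takes over 64 s, if anything falls off the work surface, if the arm or the gripper's body presses on something with over 40 N, if the wrist force passes 120 N, or if a joint passes its speed limit or range.

ROBOT

A 6-joint arm with a two-finger parallel gripper is mounted at the origin on a cart in front of the work surface, level with it; the furniture and walls round the work are solid. World frame = base frame: x ahead of the robot, y to its left, z up, the work surface at z = 0. Lengths are in mm, angles in degrees, forces in N, time in s.
With the tool pointing down it reaches from about 300 to 850 mm from the base axis. Payload 4.2 kg.
Tool frame: the origin (TCP) lies between the finger pads; the fingertips stand 22 mm ahead of it and the grasp point (between the pads) lies 3 mm ahead of it (env.finger_overhang is the distance from the TCP to the fingertips, in mm); z points along the fingers, y is the line along which they close (so a half turn about z gives the same grasp; the last joint's range is limited). The gripper opens to 91 mm and grips with 3 to 60 N. Pads are 32 mm wide; open, the fingers measure 118 mm over their backs; the gripper's body (76 mm by 178 mm) begins 60 mm behind the grasp point.
Start: joints at [63.885, 18.312, 89.639, -0, 72.044, -1.146], TCP at [242.732, 521.27, 235.976] pointing down, gripper open.
Joint ranges: [-177.97, 177.97], [-48.28, 115.42], [12.27, 149.76], [-77.06, 257.06], [2.81, 150.46], [-146.56, 146.56]. Speed limits (degrees/s): [147.25, 147.25, 180, 180, 180, 180].

INTERFACE

Orientations are given as [roll, pitch, yaw] about the fixed x, y, z axes, in that order (R = Rz(yaw) Ry(pitch) Rx(roll)).
In Python, from workcell import state, cams, ticket, look_for, outline_of, env gives the robot as it stands.
- The arm moves only by the tool servo_tool, never from a script. Its argument "steps" is a list of rows, each a list of 3 entries, a list of its own where there are three numbers: the closure in counts, from 0 (fully open) to 255 (shut), then the shift along the tool's x, y, z in mm, then the turn, a rotation vector about the tool's x, y, z in rad. A call has exactly 10 rows; each row shifts and turns the commanded pose from where the row before left it, along the tool's axes as they then stand; what a row does not reach is not made up. A row lasts 1/10 s, in which the tool goes at most 50 mm and 8.59 degrees, less where a joint would pass 70% of its speed; a pose out of reach is approached as far as the arm can. A call with a gripper value outside its range is refused whole. The fingers move at their own pace and stop on an object; "squeeze" is the grip in N (left out, the last holds). Time passes only in rows, so rows that do not move let the fingers close, or fill a call up. It gives the time, the measured TCP pose, the force, the opening and the grip force at its end, in the units of the state.
- state(): the state, without advancing time (a new reading comes with each control period).
- cams.grab_frame(name): name is "side" or "top"; returns a dict with "color" (480x640x3 uint8, red, green, blue), "z_map" (480x640 float32, mm along the optical axis (not along the pixel's ray), 0 where there is no reading), "fovy" (degrees; the focal length in pixels is half the picture's height over the tangent of half this angle, whatever the lens; pixels are square), "cx", "cy" (the principal point, pixels), "k1" (the pictures are not rectified: a ray, as slopes to the right and down, at radius r is drawn at 1 + k1 r^2 times it, then the intrinsics apply), "eye" and "rotation" of the camera in the world. Camera axes: x right, y up, looking along -z (the intrinsics and any distortion apply to the point x, -y, -z); pixel columns grow to the right and rows downward; lengths in mm; the calibration is good to about 2 mm. A picture is of the moment at which its call begins.
- ticket.job_done(): hands the job in; it is judged then, once.
Trained networks look in a picture, given as the dict that the camera call returned (one of the last four; its "shot" number tells which), for a name from the list of things; names that differ only in an ending like _2 or _b are one class to them, and where a whole thing is asked for, a point or a joint stands for the part that bears it (a point fixed in the world has none). Each returns a list of dicts, best first, with "confidence" (0 to 1); they miss things now and then, are a little off and sometimes report something else, mostly with a low value. They report only what shows in the picture. A call takes as long as a camera call. They do not tell look-alikes from the thing itself.
- look_for(picture, thing): "at" ([column, row] in pixels, amid what is visible of it).
- outline_of(picture, thing): "pixels" (480x640 bool, what is visible of it) and "at" ([column, row] in pixels, amid what is visible of it).
The state is a dict: "time_s": time; "qpos": joint angles; "qvel": joint speeds; "effort": joint torques, N m; "ee_pos": TCP position; "ee_rot": TCP orientation; "force": force on the tool from outside, world axes, zero at the start; "torque": the same for the moment, N m; "gripper_width": finger opening in mm; "gripper_force": force on a finger pad.
Only numpy, scipy, OpenCV 4.12 (cv2) and the standard library are available. Lean on these libraries where they do the work, as an engineer would, in place of code of your own. Each camera call takes 0.05 s, during which the arm holds its last target. There are 200 camera calls.

## Working session

There is one attempt and no reset: what is moved stays moved. The work goes in short steps, Python scripts to look and compute and a tool call to move; the robot and the scene stay as the last step left them, time stands still between calls to the robot, and variables do not carry over. Pictures are saved under pics/ and viewed, at most 10 in all, crops included, and the job is handed in when it is done.

Besides the shell and the picture viewer there is one more tool, called after "Call:" as a command line: name --argument value ..., lists and objects as JSON in quotes. servo_tool: Moves the arm, as the interface text tells. Its arguments: {"type":"object","properties":{"steps":{"type":"array","items":{"type":"array"}},"squeeze":{"type":"number"}},"required":["steps"]}

```bash
ls; mkdir -p pics; cat > h.py <<'E'
import numpy as np, cv2
from workcell import state, cams, ticket, look_for, outline_of, env
def K(p):
    f=p["color"].shape[0]/2/np.tan(np.radians(p["fovy"])/2)
    return f
def ray(p,uv):
    f=K(p); d=np.array([(uv[0]-p["cx"])/f,(uv[1]-p["cy"])/f]); s=d.copy()
    for _ in range(20): s=d/(1+p["k1"]*(s@s))
    R=np.array(p["rotation"]).reshape(3,3)
    return np.array(p["eye"]),R@np.array([s[0],-s[1],-1.0])
def atz(p,uv,z):
    e,d=ray(p,uv); return e+d*(z-e[2])/d[2]
def atdepth(p,uv):
    e,d=ray(p,uv); return e+d*p["z_map"][int(round(uv[1])),int(round(uv[0]))]
def proj(p,X):
    R=np.array(p["rotation"]).reshape(3,3); c=R.T@(np.array(X,float)-np.array(p["eye"]))
    s=np.array([c[0],-c[1]])/-c[2]; s=s*(1+p["k1"]*(s@s)); f=K(p)
    return s*f+[p["cx"],p["cy"]]
def cloud(p):
    H,W=p["z_map"].shape; f=K(p)
    u,v=np.meshgrid(np.arange(W),np.arange(H)); d=np.stack([(u-p["cx"])/f,(v-p["cy"])/f],-1); s=d.copy()
    for _ in range(20): s=d/(1+p["k1"]*(s**2).sum(-1,keepdims=True))
    R=np.array(p["rotation"]).reshape(3,3)
    c=np.stack([s[...,0],-s[...,1],-np.ones((H,W))],-1)*p["z_map"][...,None]
    return c@R.T+np.array(p["eye"])
def save(p,n): cv2.imwrite("pics/"+n,p["color"][:,:,::-1])
E
python3 - <<'E'
from h import *
np.set_printoptions(precision=1,suppress=True)
for n in("top","side"):
    p=cams.grab_frame(n); save(p,n+"0.png"); C=cloud(p); print(n,p["eye"],p["fovy"],p["k1"],np.array(p["rotation"]).round(2).tolist())
    for t in("crank","crank_knob","stand","jig","spindle_left_seat","jaw_left_top","jaw_right_top","offcut","tape_roll","glue_bottle","tape_measure","spring_clamp"):
        for r in look_for(p,t)[:3]:
            print(t,round(r["confidence"],2),np.array(r["at"]).round(),atdepth(p,r["at"]) )
print(env.finger_overhang, state())
E
```

```text
picsTraceback (most recent call last):
  File "<stdin>", line 4, in <module>
  File "h.py", line 23, in cloud
    R=np.array(p["rotation"]).reshape(3,3)
ValueError: cannot reshape array of size 3 into shape (3,3)
```

```bash
sed -i 's/np.array(p\["rotation"\]).reshape(3,3)/Rm(p["rotation"])/' h.py; cat >> h.py <<'E'
from scipy.spatial.transform import Rotation as Ro
def Rm(r): return Ro.from_euler("xyz",r,degrees=True).as_matrix()
E
python3 - <<'E'
from h import *
np.set_printoptions(precision=1,suppress=True)
for n in("top","side"):
    p=cams.grab_frame(n); save(p,n+"0.png"); C=cloud(p); print(n,p["eye"],p["fovy"],p["k1"],p["rotation"])
    for t in("crank","crank_knob","stand","jig","spindle_left_seat","jaw_left_top","jaw_right_top","offcut","tape_roll","glue_bottle","tape_measure","spring_clamp"):
        for r in look_for(p,t)[:3]:
            print(t,round(r["confidence"],2),np.array(r["at"]).round(),atdepth(p,r["at"]) )
print(env.finger_overhang, state())
E
```

```text
top [ 286.8  -83.1 1398.6] 49.611523450471076 -0.004334360706065784 [ 10.3   0.7 -90.1]
crank 0.6 [384. 229.] [ 543.3 -246.3   75.8]
crank 0.5 [371. 188.] [ 641.4 -210.2  117.6]
crank_knob 0.71 [384. 233.] [ 534.8 -245.7   74.8]
stand 0.71 [391. 244.] [ 511.4 -267.2   36.3]
jig 0.54 [233. 179.] [699.  160.9  12.7]
spindle_left_seat 0.51 [235. 244.] [504.  139.4  85.4]
spindle_left_seat 0.42 [284. 180.] [690.9  19.2  31.2]
jaw_left_top 0.57 [234. 219.] [576.6 150.1  51.8]
jaw_right_top 0.86 [288. 216.] [585.7   4.5  47.5]
jaw_right_top 0.63 [229. 182.] [687.1 172.   20.3]
offcut 0.76 [282. 182.] [681.2  21.8  40.1]
offcut 0.6 [430. 161.] [ 747.2 -386.8   13.6]
tape_roll 0.68 [238. 220.] [573.2 135.9  57. ]
tape_roll 0.66 [233. 176.] [699.  156.3  43.1]
glue_bottle 0.79 [373. 190.] [ 639.6 -215.8  109.4]
tape_measure 0.57 [350. 289.] [ 390.1 -155.5   65.7]
tape_measure 0.4 [290. 217.] [581.5   1.   55.4]
spring_clamp 0.65 [187. 312.] [334.  272.8  17.8]
spring_clamp 0.55 [291. 217.] [581.7  -3.3  53.1]
side [  206.1 -1023.6   475.8] 53.34543150626605 -0.03269421081673802 [ 68.5   1.1 -
[... 486 characters left out ...]
tape_roll 0.87 [341. 223.] [676.4 192.7  21.6]
glue_bottle 0.61 [407. 264.] [ 651.8 -239.4   76.4]
tape_measure 0.7 [272. 289.] [ 381.3 -187.3   44.7]
tape_measure 0.63 [354. 275.] [ 518.8 -280.5   92.7]
tape_measure 0.52 [316. 242.] [532.3 -13.1  58.6]
spring_clamp 0.85 [219. 239.] [332.4 254.1   1.9]
22.0 {'time_s': 1.35, 'qpos': array([63.9, 18.3, 89.6, -0. , 72. , -1.1]), 'qvel': array([-0.1, -0.1, -0.1,  0. ,  0.1, -0.1]), 'effort': array([  0. , -41.2, -23.2,   0.1,   0. ,   0. ]), 'ee_pos': array([242.7, 521.3, 236. ]), 'ee_rot': array([180.,   0., 155.]), 'force': array([-0.2,  0.2, -0.1]), 'torque': array([ 0.1, -0. , -0. ]), 'gripper_force': 0.0, 'gripper_width': 91.17127353547447}
```

View pics/top0.png

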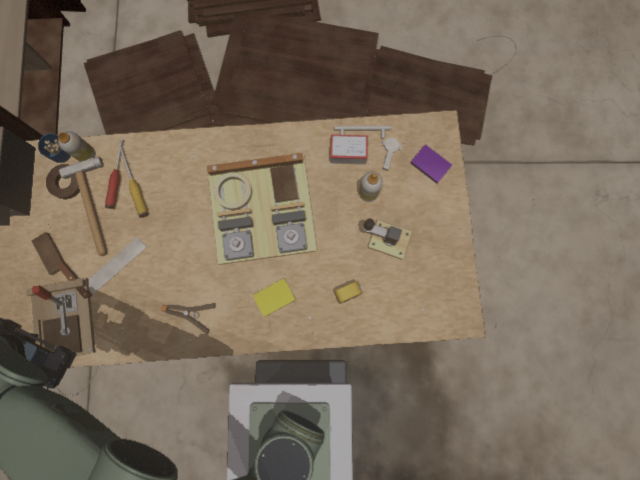

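View pics/side0.png

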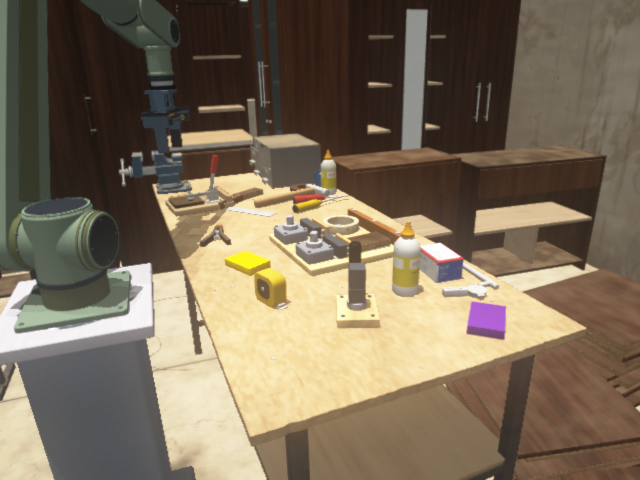

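The meant offcut is the dark board at top-view (285,182), in the right bay. The purple block at (431,163) and the yellow one at (273,297) are look-alikes, and the tape roll at (234,190) is in the left bay. I'll confirm this in an enlarged composite and measure the crank, jig and spindle.

```bash
cat > m.py <<'E'
from h import *
np.set_printoptions(precision=1,suppress=True)
def tile(p,c,w,h,s):
    x,y=c[0]-w//2,c[1]-h//2
    return cv2.resize(p["color"][y:y+h,x:x+w,::-1],(w*s,h*s),interpolation=cv2.INTER_CUBIC)
E
python3 - <<'E'
from m import *
P={n:cams.grab_frame(n) for n in("top","side")}
import pickle; pickle.dump(P,open("P0.pkl","wb"))
t,s=P["top"],P["side"]
im=np.vstack([np.hstack([tile(t,(288,212),80,60,5),tile(t,(384,236),80,60,5)]),np.hstack([tile(s,(330,242),100,75,4),tile(s,(355,285),100,75,4)])])
cv2.imwrite("pics/c1.png",im)
for n,p in P.items():
    C=cloud(p).reshape(-1,3); col=p["color"].reshape(-1,3)
    def sel(x0,x1,y0,y1,z0,z1): 
        m=(C[:,0]>x0)&(C[:,0]<x1)&(C[:,1]>y0)&(C[:,1]<y1)&(C[:,2]>z0)&(C[:,2]<z1); return C[m]
    for nm,b in dict(table=(430,480,-300,-50,-20,20),hubtop=(450,600,-320,-200,98,112),knobtop=(450,600,-320,-200,118,134),spR=(440,560,-60,60,76,95),spL=(440,560,90,210,76,95),gearR=(440,560,-70,60,43,55),gearL=(440,545,80,215,43,55),jaws=(555,620,-70,220,48,60),fence=(700,800,-70,220,46,60),off=(600,730,-60,80,30,42)).items():
        q=sel(*b); print(n,nm,len(q),q.mean(0) if len(q) else"",np.median(q,0) if len(q) else "",q.min(0) if len(q) else "",q.max(0) if len(q) else "")
E
```

```text
top table 1699 [ 455.2 -174.9   -0.5] [ 454.8 -174.1   -0.6] [ 430.  -299.2   -9.5] [479.8 -52.   20. ]
top hubtop 165 [ 527.9 -265.7  105.1] [ 528.  -267.1  105.2] [ 509.9 -287.    98.1] [ 546.4 -201.3  111.6]
top knobtop 55 [ 550.  -207.   124.3] [ 549.4 -207.2  124.2] [ 538.1 -215.3  119.3] [ 560.7 -200.1  132.4]
top spR 38 [528.7  -3.7  82.7] [528.2  -3.6  82.9] [519.8 -12.8  76.9] [538.8   5.5  87.2]
top spL 42 [508.7 138.3  83. ] [509.2 138.7  82.9] [500.1 128.8  76.5] [518.4 147.   89. ]
top gearR 501 [524.8  -2.9  48.1] [521.1  -0.6  47.8] [489.1 -45.2  43. ] [559.9  37.5  55. ]
top gearL 523 [506.8 137.9  48. ] [504.5 136.6  48. ] [470.9  97.3  43. ] [544.3 177.8  54.9]
top jaws 735 [580.4  71.4  52.5] [578.6  44.6  52.4] [555.  -39.8  48. ] [618.2 195.3  59.8]
top fence 678 [733.1  93.8  51.4] [732.9  93.4  51.5] [700.1 -31.4  46. ] [760.7 219.5  59.4]
top off 852 [676.8  17.9  36.2] [677.6  17.9  36.2] [600.4 -36.6  30.1] [729.8  78.7  42. ]
side table 1371 [ 455.2 -191.    -0.2] [ 455.3 -196.9   -0.2] [ 430.  -299.9   -3.5] [480.  -50.3  19.3]
side hubtop 252 [ 533.4 -254.8  104.5] [ 533.  -267.7  105.3] [ 509.4 -290.2   98.1] [ 563.7 -202.8  111.7]
side knobtop 75 [ 549.4 -210.9  123.2] [ 548.5 -211.6  123.9] [ 538.8 -218.6  118.2] [ 563.3 -200.   127. ]
side spR 34 [528.4  -8.7  81.1] [528.4  -8.1  81.3] [519.7 -16.7  76.3] [539.1  -1.   84.7]
side spL 29 [509.3 134.   80.5] [509.2 134.3  80.7] [499.9 124.2  76.3] [521.1 144.1  84.6]
side gearR 295 [522.  -18.6  48. ] [518.1 -22.9  47.9] [490.5 -47.4  43.1] [559.5  36.   54.9]
side gearL 237 [504.6 122.4  48.1] [500.5 119.4  48.1] [472.   94.8  43. ] [544.6 171.3  54.9]
side jaws 385 [581.4  56.3  51.9] [579.1  31.2  52.6] [555.2 -43.7  48. ] [619.7 189.8  55.4]
side fence 306 [732.5  82.1  51.2] [733.7  75.1  51.7] [707.4 -37.1  46. ] [758.  219.8  56.8]
side off 410 [683.3  13.6  36.3] [684.8  12.6  36.6] [606.9 -25.5  30.1] [730.   80.   41.8]
```

View pics/c1.png

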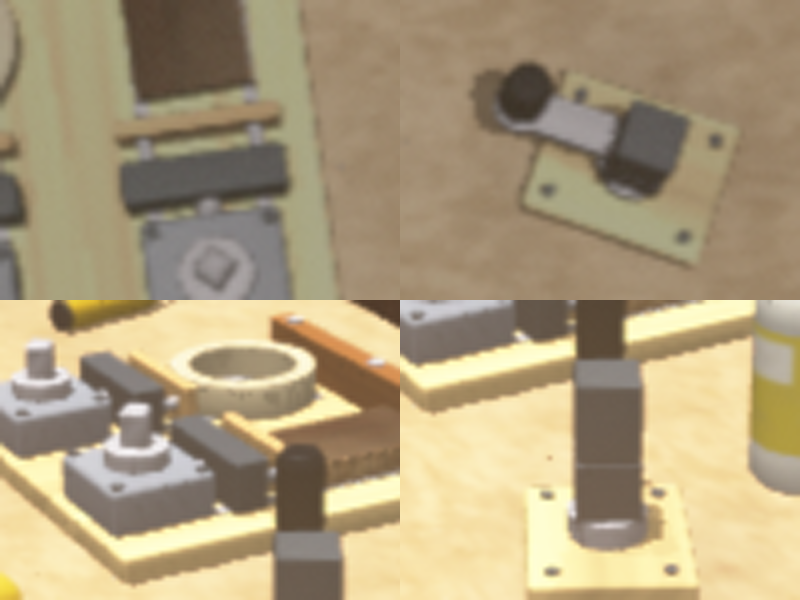

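The composite confirms it: the dark board lies in the right bay (tile 190,40). The right spindle's square stands at about 60° mod 90 (tile 213,265). The crank hub is at tile (655,135) and its knob at (527,92).

```bash
python3 - <<'E'
from m import *
import pickle; P=pickle.load(open("P0.pkl","rb"))
for n,p in P.items():
    C=cloud(p).reshape(-1,3)
    def fit(c,r,z0,z1,nm):
        m=(np.hypot(*(C[:,:2]-c).T)<r)&(C[:,2]>z0)&(C[:,2]<z1); q=C[m]
        print(n,nm,len(q),q.mean(0),cv2.minAreaRect(q[:,:2].astype(np.float32)),"minmax mid",(q.min(0)+q.max(0))/2)
    fit((527,-268),28,101,110,"hub"); fit((550,-205),22,119,132,"knob"); fit((528.5,-5),14,79.5,90,"spR"); fit((509,138),14,79.5,90,"spL")
    fit((606,8),60,45,60,"jawR")
p=P["top"]
# stand plate / spindle edges by gradient orientation in the image
g=cv2.resize(cv2.cvtColor(p["color"],cv2.COLOR_RGB2GRAY),None,fx=8,fy=8,interpolation=cv2.INTER_CUBIC)
u=proj(p,(528,-4,84)); print("spR px",u)
c=(u*8+4).astype(int); w=36
best=[]
pts=np.array([[sx*t,sy] for sx in(-1,1) for t,sy in [(1,k) for k in np.linspace(-.8,.8,9)]]+[[k,s] for s in(-1,1) for k in np.linspace(-.8,.8,9)])
# model: mean gradient across the square outline (16 mm) at z 84
nrm=np.array([[np.sign(a),0] if abs(a)==1 else [0,np.sign(b)] for a,b in pts])
G=g.astype(float)
def samp(X): 
    uv=np.array([proj(p,x) for x in X])*8+3.5
    return cv2.remap(G.astype(np.float32),uv[:,0].astype(np.float32)[None],uv[:,1].astype(np.float32)[None],cv2.INTER_LINEAR)[0]
for dx in np.arange(-4,4.1,1):
  for dy in np.arange(-4,4.1,1):
    for a in range(0,90,3):
      R=Ro.from_euler("z",a,degrees=True).as_matrix()[:2,:2]
      cc=np.array([528.5+dx,-4+dy])
      i=np.c_[(pts*8-nrm*1.5)@R.T+cc,np.full(len(pts),84)]; o=np.c_[(pts*8+nrm*1.5)@R.T+cc,np.full(len(pts),84)]
      d=samp(i)-samp(o); best.append((np.abs(d.reshape(4,9).mean(1)).sum(),dx+528.5,dy-4,a))
best.sort(reverse=True); print(np.array(best[:8]))
E
```

```text
top hub 141 [ 527.5 -268.6  105.5] ((527.47412109375, -268.5424499511719), (30.161476135253906, 31.410310745239258), 69.74131774902344) minmax mid [ 528.2 -269.2  105.5]
top knob 75 [ 549.7 -204.   124.1] ((549.328369140625, -203.85862731933594), (22.359821319580078, 22.9652042388916), 1.2347519397735596) minmax mid [ 549.4 -203.9  125.1]
top spR 33 [528.8  -3.9  83.4] ((528.8097534179688, -2.802600860595703), (15.091120719909668, 16.4285888671875), 45.550899505615234) minmax mid [529.3  -3.7  83.4]
top spL 35 [509.  138.1  83.9] ((508.8240966796875, 138.63023376464844), (16.584184646606445, 14.520452499389648), 69.55827331542969) minmax mid [509.9 137.9  84.4]
top jawR 511 [585.    4.4  51.2] ((583.9365844726562, 3.8439598083496094), (72.0497817993164, 89.8494644165039), 8.29263973236084) minmax mid [585.8   5.7  52.4]
side hub 143 [ 526.6 -273.9  105.1] ((526.92822265625, -271.610595703125), (31.172677993774414, 32.288780212402344), 66.2101821899414) minmax mid [ 527.5 -270.5  104.4]
side knob 74 [ 549.8 -210.1  123.6] ((550.9439697265625, -207.89215087890625), (21.851667404174805, 21.17013168334961), 21.697725296020508) minmax mid [ 551.  -207.5  123.1]
side spR 25 [529.1  -8.5  82.3] ((530.9536743164062, -6.514459609985352), (17.300312042236328, 14.796667098999023), 47.745849609375) minmax mid [529.4  -8.9  82.2]
side spL 19 [510.  134.3  82.2] ((509.93359375, 137.92945861816406), (22.599815368652344, 15.595047950744629), 55.92677307128906) minmax mid [510.5 134.1  82.1]
side jawR 290 [585.6  -1.6  50.7] ((584.6599731445312, 2.7637481689453125), (71.54241180419922, 94.39517211914062), 5.801876068115234) minmax mid [586.    3.8  50.2]
spR px [290.6 234.8]
[[ 80.5 524.5  -4.   57. ]
 [ 79.9 524.5  -4.   60. ]
 [ 79.8 524.5  -4.   54. ]
 [ 78.3 524.5  -4.   51. ]
 [ 78.  524.5  -5.   60. ]
 [ 77.9 524.5  -5.   57. ]
 [ 77.8 524.5  -4.   63. ]
 [ 76.8 524.5  -5.   63. ]]
```

Call:
servo_tool --steps '[[0, [-29.6, -29.8, 0], [0, 0, 0]], [0, [-29.6, -29.8, 0], [0, 0, 0]], [0, [-29.6, -29.8, 0], [0, 0, 0]], [0, [-29.6, -29.8, 0], [0, 0, 0]], [0, [-29.6, -29.8, 0], [0, 0, 0]], [0, [-29.6, -29.8, 0], [0, 0, 0]], [0, [-29.6, -29.8, 0], [0, 0, 0]], [0, [-29.6, -29.8, 0], [0, 0, 0]], [0, [-29.6, -29.8, 0], [0, 0, 0]], [0, [-29.6, -29.8, 0], [0, 0, 0]]]' --squeeze 15

```text
time_s: 2.45
ee_pos: [385.6, 124.6, 236.3]
ee_rot: [180.0, 0.0, 155.0]
force: [0.4, -0.1, 0.3]
gripper_width: 91.1
gripper_force: 0.0
```

Call:
servo_tool --steps '[[90, [-29.6, -29.8, 0], [0, 0, 0]], [90, [-29.6, -29.8, 0], [0, 0, 0]], [90, [-29.6, -29.8, 0], [0, 0, 0]], [90, [-29.6, -29.8, 0], [0, 0, 0]], [90, [-29.6, -29.8, 0], [0, 0, 0]], [90, [-29.6, -29.8, 0], [0, 0, 0]], [90, [-29.6, -29.8, 0], [0, 0, 0]], [90, [-29.6, -29.8, 0], [0, 0, 0]], [90, [-29.6, -29.8, 0], [0, 0, 0]], [90, [-29.6, -29.8, 0], [0, 0, -0.105]]]'

```text
time_s: 3.45
ee_pos: [528.2, -270.7, 235.9]
ee_rot: [180.0, 0.0, 161.2]
force: [0.2, -0.0, -0.2]
gripper_width: 58.9
gripper_force: 0.0
```

Call:
servo_tool --steps '[[90, [0, 1, 30], [0, 0, 0]], [90, [0, 0, 30], [0, 0, 0]], [90, [0, 0, 30], [0, 0, 0]], [90, [0, 0, 25], [0, 0, 0]], [90, [0, 0, 12], [0, 0, 0]], [90, [0, 0, 6], [0, 0, 0]], [180, [0, 0, 0], [0, 0, 0]], [180, [0, 0, 0], [0, 0, 0]], [180, [0, 0, 0], [0, 0, 0]], [180, [0, 0, 0], [0, 0, 0]]]' --squeeze 5

```text
time_s: 4.45
ee_pos: [528.7, -268.1, 104.1]
ee_rot: [180.0, 0.1, 161.0]
force: [-0.5, -0.7, 1.7]
gripper_width: 32.4
gripper_force: 5.0
```

```bash
python3 -c "
from h import *
print({k:np.round(v,2) for k,v in state().items()})"
```

```text
{'time_s': np.float64(4.45), 'qpos': array([-2.801e+01,  2.610e+01,  9.789e+01,  3.000e-02,  5.589e+01,
       -9.906e+01]), 'qvel': array([ 0.07, -0.1 , -0.09, -0.01, -0.01,  0.03]), 'effort': array([ -0.28, -43.57, -19.03,  -0.18,   0.07,  -0.07]), 'ee_pos': array([ 528.72, -268.14,  104.05]), 'ee_rot': array([1.8000e+02, 1.2000e-01, 1.6103e+02]), 'force': array([-0.45, -0.67,  1.72]), 'torque': array([ 0.01,  0.04, -0.09]), 'gripper_force': np.float64(4.99), 'gripper_width': np.float64(32.35)}
```

Call:
servo_tool --steps '[[90, [0, 0, 0], [0, 0, 0]], [90, [0, 0, 0], [0, 0, 0]], [90, [0, 0, -25], [0, 0, 0]], [60, [0, 0, -25], [0, 0, 0]], [60, [0, 0, 0], [0, 0, 0.149]], [60, [0, 0, 0], [0, 0, 0.149]], [60, [0, 0, 0], [0, 0, 0.149]], [60, [0, 0, 0], [0, 0, 0.149]], [60, [0, 0, 0], [0, 0, 0.149]], [60, [0, 0, 0], [0, 0, 0.149]]]'

```text
time_s: 5.45
ee_pos: [528.0, -268.0, 152.9]
ee_rot: [-180.0, -0.0, 109.5]
force: [0.4, -0.1, 1.2]
gripper_width: 69.7
gripper_force: 0.0
```

Call:
servo_tool --steps '[[60, [0, 0, 0], [0, 0, 0.149]], [60, [0, 0, 0], [0, 0, 0.149]], [60, [0, 0, 0], [0, 0, 0.149]], [60, [0, 0, 0], [0, 0, 0.149]], [60, [0, 0, 25], [0, 0, 0.081]], [60, [0, 0, 25], [0, 0, 0]], [60, [0, 0, 17], [0, 0, 0]], [180, [0, 0, 0], [0, 0, 0]], [180, [0, 0, 0], [0, 0, 0]], [180, [0, 0, 0], [0, 0, 0]]]' --squeeze 15

```text
time_s: 6.45
ee_pos: [528.9, -268.4, 87.1]
ee_rot: [179.9, 0.0, 71.0]
force: [-0.1, 0.6, -0.2]
gripper_width: 48.8
gripper_force: 0.0
```

```bash
python3 -c "
from h import *
print({k:np.round(v,2) for k,v in state().items()})"
```

```text
{'time_s': np.float64(6.45), 'qpos': array([-2.802e+01,  2.716e+01,  9.893e+01,  1.000e-02,  5.377e+01,
       -9.060e+00]), 'qvel': array([-0.04, -0.27, -0.06,  0.01, -0.13, -0.04]), 'effort': array([ -0.  , -44.76, -18.9 ,   0.06,   0.06,  -0.  ]), 'ee_pos': array([ 528.91, -268.39,   87.13]), 'ee_rot': array([1.7987e+02, 2.0000e-02, 7.1030e+01]), 'force': array([-0.06,  0.64, -0.21]), 'torque': array([-0.07,  0.09, -0.  ]), 'gripper_force': np.float64(0.0), 'gripper_width': np.float64(48.82)}
```

Call:
servo_tool --steps '[[200, [0, 0, 0], [0, 0, 0]], [200, [0, 0, 0], [0, 0, 0]], [200, [0, 0, 0], [0, 0, 0]], [200, [0, 0, 0], [0, 0, 0]], [200, [0, 0, -5], [0, 0, 0]], [200, [0, 0, -5], [0, 0, 0]], [200, [0, 0, -10], [0, 0, 0]], [200, [0, 0, -10], [0, 0, 0]], [200, [0, 0, -20], [0, 0, 0]], [200, [0, 0, -20], [0, 0, 0]]]' --squeeze 35

```text
time_s: 7.45
ee_pos: [527.0, -267.5, 157.0]
ee_rot: [-179.8, -0.0, 71.0]
force: [0.4, 0.0, -3.4]
gripper_width: 31.9
gripper_force: 35.0
```

```bash
python3 - <<'E'
from m import *
s=state(); print({k:np.round(v,2) for k,v in s.items()})
P={n:cams.grab_frame(n) for n in("top","side")}
cv2.imwrite("pics/c2.png",np.hstack([tile(P["top"],(384,236),80,80,5),tile(P["side"],(355,270),80,80,5)]))
E
```

```text
{'time_s': np.float64(7.45), 'qpos': array([-28. ,  23.2,  94.2,  -0. ,  62.8,  -9.1]), 'qvel': array([  0.1, -10.8, -15.5,   0.1,  25.3,  -0. ]), 'effort': array([  0. , -44.8, -21.6,   0.1,  -0.2,  -0. ]), 'ee_pos': array([ 527. , -267.5,  157. ]), 'ee_rot': array([-179.8,   -0. ,   71. ]), 'force': array([ 0.4,  0. , -3.4]), 'torque': array([-0.1,  0. ,  0. ]), 'gripper_force': np.float64(34.99), 'gripper_width': np.float64(31.86)}
```

View pics/c2.png

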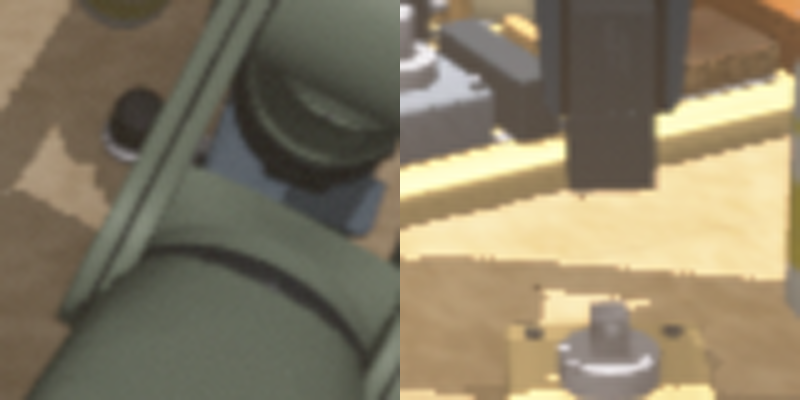

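Call:
servo_tool --steps '[[200, [20, -6.8, 0], [0, 0, 0]], [200, [36, -12.2, 0], [0, 0, 0]], [200, [36, -12.2, 0], [0, 0, 0]], [200, [36, -12.2, 0], [0, 0, 0]], [200, [36, -12.2, 0], [0, 0, 0]], [200, [36, -12.2, 0], [0, 0, 0]], [200, [36, -12.2, 0], [0, 0, 0]], [200, [15, -5.3, 0], [0, 0, 0.122]], [200, [0, 0, 0], [0, 0, 0.122]], [200, [0, 0, 0], [0, 0, 0]]]'

```text
time_s: 8.55
ee_pos: [528.0, -2.3, 155.4]
ee_rot: [-179.9, 0.1, 57.2]
force: [-0.1, -0.1, -2.7]
gripper_width: 31.8
gripper_force: 35.0
```

```bash
python3 - <<'E'
from m import *
s=state(); print({k:np.round(v,2) for k,v in s.items()})
p=cams.grab_frame("side")
cv2.imwrite("pics/c3.png",tile(p,(322,230),100,75,8))
C=cloud(p).reshape(-1,3)
E
```

```text
{'time_s': np.float64(8.55), 'qpos': array([ -1.5,  18. , 102.7,  -0. ,  59.5,  31.4]), 'qvel': array([-1.2,  0. , -0.3,  0. , -0.1, -5.2]), 'effort': array([  0.6, -40.3, -22. ,   0.2,  -0. ,   0.6]), 'ee_pos': array([528. ,  -2.2, 155.4]), 'ee_rot': array([-179.9,    0.1,   57.1]), 'force': array([-0.1, -0.1, -2.7]), 'torque': array([-0.1,  0.1,  0. ]), 'gripper_force': np.float64(34.99), 'gripper_width': np.float64(31.79)}
```

View pics/c3.png

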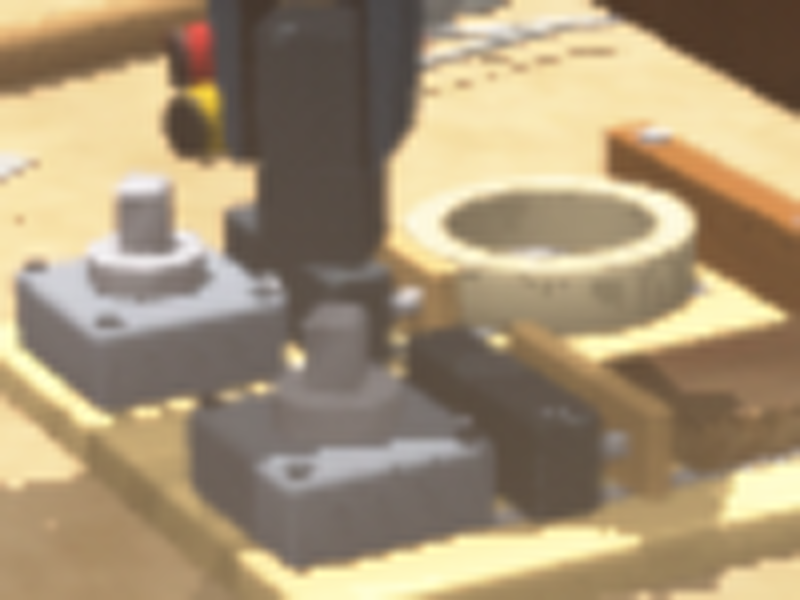

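```bash
python3 - <<'E'
from m import *
p=cams.grab_frame("side"); s=state(); print(s["ee_pos"],s["ee_rot"])
T=lambda X:(proj(p,X)-[272,193])*8+3.5
x,y,z=s["ee_pos"]; z-=53.1
def sq(c,z,h,a): 
    R=Ro.from_euler("z",a,degrees=True).as_matrix()[:2,:2]; return [np.r_[np.array(c)+R@np.array(v)*h,z] for v in((1,1),(1,-1),(-1,-1),(-1,1))]
print("hub",np.array([T(v) for v in sq((x,y),z,16,57.1)]))
for a in (45,57,65): print("sp top",a,np.array([T(v) for v in sq((530,-3.3),84,8,a)]))
print(np.array([T((530,-3.3,84)),T((530,-3.3,60)),T((531,-3.3,84)),T((530,-2.3,84))]))
im=tile(p,(322,230),100,75,8)
for q,c in((sq((x,y),z,16,57.1),(0,0,255)),(sq((530,-3.3),84,8,57),(0,255,0)),(sq((530,-3.3),60,8,57),(0,255,0))):
    cv2.polylines(im,[np.array([T(v) for v in q]).round().astype(int)],True,c,1)
t=np.linspace(0,6.28,60); cv2.polylines(im,[np.array([T((530+20*np.cos(a),-3.3+20*np.sin(a),60)) for a in t]).astype(int)],True,(255,0,0),1)
cv2.imwrite("pics/c4.png",im)
E
```

```text
[528.3  -3.  155.5] [-179.9    0.1   57.2]
hub [[290.4 229.3]
 [393.6 235.5]
 [367.2 270.8]
 [261.6 264.3]]
sp top 45 [[323.8 295.7]
 [371.5 302.7]
 [347.5 319.9]
 [299.4 312.7]]
sp top 57 [[316.6 297. ]
 [368.2 300.3]
 [354.8 318.6]
 [302.6 315.2]]
sp top 65 [[312.3 298.1]
 [365.2 298.9]
 [359.2 317.4]
 [305.6 316.6]]
[[335.6 307.7]
 [337.8 382.7]
 [338.7 307.3]
 [334.5 306.6]]
```

View pics/c4.png

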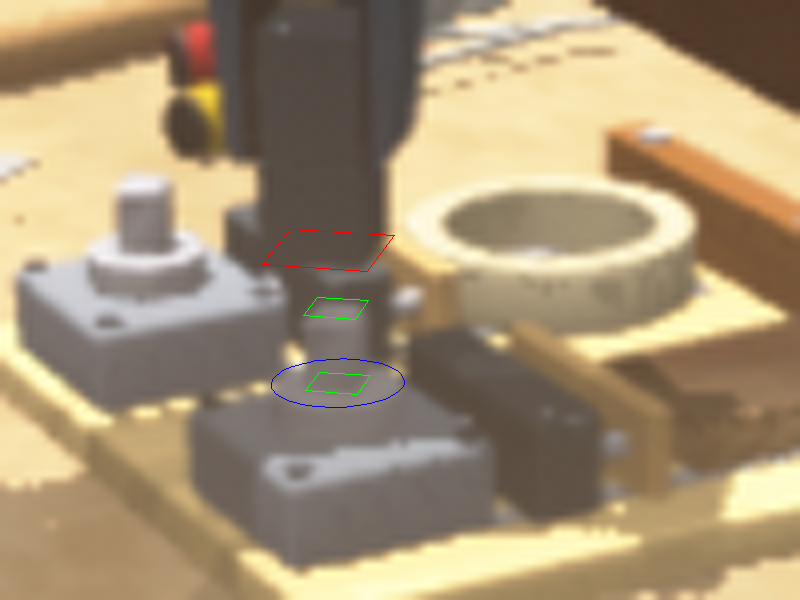

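Call:
servo_tool --steps '[[200, [0.9, 2.3, 0], [0, 0, 0]], [200, [0, 0, 6], [0, 0, 0]], [200, [0, 0, 6], [0, 0, 0]], [200, [0, 0, 4], [0, 0, 0]], [200, [0, 0, 1], [0, 0, 0]], [200, [0, 0, 1], [0, 0, 0]], [200, [0, 0, 1], [0, 0, 0]], [200, [0, 0, 0.5], [0, 0, 0]], [200, [0, 0, 0.5], [0, 0, 0]], [200, [0, 0, 0], [0, 0, 0]]]'

```text
time_s: 9.65
ee_pos: [531.5, -3.4, 136.0]
ee_rot: [180.0, -0.0, 57.1]
force: [-0.4, -0.5, -3.6]
gripper_width: 31.9
gripper_force: 35.0
```

```bash
python3 -c "
from h import *
print({k:np.round(v,2) for k,v in state().items()})"
```

```text
{'time_s': np.float64(9.65), 'qpos': array([-1.6000e+00,  1.9330e+01,  1.0381e+02,  1.0000e-02,  5.6850e+01,
        3.1340e+01]), 'qvel': array([-0.05, -0.08, -0.02,  0.05, -0.01, -0.13]), 'effort': array([-0.000e+00, -4.093e+01, -2.129e+01,  1.000e-01, -4.000e-02,
        0.000e+00]), 'ee_pos': array([531.5 ,  -3.35, 136.01]), 'ee_rot': array([ 1.7999e+02, -1.0000e-02,  5.7060e+01]), 'force': array([-0.42, -0.48, -3.57]), 'torque': array([-0.1 ,  0.1 ,  0.01]), 'gripper_force': np.float64(34.99), 'gripper_width': np.float64(31.85)}
```

Call:
servo_tool --steps '[[200, [0, 0, 0.5], [0, 0, 0]], [200, [0, 0, 0.5], [0, 0, 0]], [200, [0, 0, 0.5], [0, 0, 0]], [200, [0, 0, 0.5], [0, 0, 0]], [200, [0, 0, 0.5], [0, 0, 0]], [200, [0, 0, 0.5], [0, 0, 0]], [200, [0, 0, 0], [0, 0, 0]], [200, [0, 0, 0], [0, 0, 0]], [200, [0, 0, 0], [0, 0, 0]], [200, [0, 0, 0], [0, 0, 0]]]'

```text
time_s: 10.65
ee_pos: [531.2, -3.3, 132.8]
ee_rot: [-180.0, 0.0, 57.1]
force: [-0.5, 1.8, -3.6]
gripper_width: 31.6
gripper_force: 35.0
```

```bash
python3 -c "
from h import *
print({k:np.round(v,2) for k,v in state().items()})"
```

```text
{'time_s': np.float64(10.65), 'qpos': array([-1.6000e+00,  1.9530e+01,  1.0405e+02,  2.0000e-02,  5.6460e+01,
        3.1340e+01]), 'qvel': array([ 0.07,  0.07, -0.01,  0.07, -0.01,  0.08]), 'effort': array([-4.400e-01, -4.114e+01, -2.207e+01, -1.500e-01, -5.500e-01,
       -1.000e-02]), 'ee_pos': array([531.15,  -3.27, 132.77]), 'ee_rot': array([-1.7996e+02,  1.0000e-02,  5.7050e+01]), 'force': array([-0.51,  1.81, -3.56]), 'torque': array([0.07, 0.49, 0.01]), 'gripper_force': np.float64(34.99), 'gripper_width': np.float64(31.58)}
```

Call:
servo_tool --steps '[[200, [0.4, -0.2, 1], [0, 0, 0]], [200, [0, 0, 1], [0, 0, 0]], [200, [0, 0, 1.5], [0, 0, 0]], [200, [0, 0, 1.5], [0, 0, 0]], [200, [0, 0, 2], [0, 0, 0]], [200, [0, 0, 2], [0, 0, 0]], [200, [0, 0, 2], [0, 0, 0]], [200, [0, 0, 2], [0, 0, 0]], [200, [0, 0, 2], [0, 0, 0]], [200, [0, 0, 0], [0, 0, 0]]]'

```text
time_s: 11.65
ee_pos: [531.1, -3.1, 117.4]
ee_rot: [-180.0, 0.0, 57.1]
force: [-4.8, -2.4, -2.7]
gripper_width: 32.1
gripper_force: 35.0
```

```bash
python3 -c "
from h import *
print({k:np.round(v,2) for k,v in state().items()})"
```

```text
{'time_s': np.float64(11.65), 'qpos': array([-1.5600e+00,  2.0490e+01,  1.0516e+02, -2.0000e-02,  5.4400e+01,
        3.1380e+01]), 'qvel': array([ 0.06,  0.05, -0.06,  0.  ,  0.04, -0.07]), 'effort': array([ 1.110e+00, -4.145e+01, -2.288e+01,  6.900e-01, -1.440e+00,
       -4.000e-02]), 'ee_pos': array([531.11,  -3.08, 117.43]), 'ee_rot': array([-1.7996e+02,  4.0000e-02,  5.7060e+01]), 'force': array([-4.85, -2.38, -2.73]), 'torque': array([-0.56,  0.98, -0.04]), 'gripper_force': np.float64(34.99), 'gripper_width': np.float64(32.11)}
```

Call:
servo_tool --steps '[[200, [-0.5, -0.25, 0.5], [0, 0, 0]], [200, [0, 0, 1], [0, 0, 0]], [200, [0, 0, 1], [0, 0, 0]], [200, [0, 0, 1], [0, 0, 0]], [200, [0, 0, 0.6], [0, 0, 0]], [200, [0, 0, 0.4], [0, 0, 0]], [200, [0, 0, 0.3], [0, 0, 0]], [200, [0, 0, 0], [0, 0, 0]], [200, [0, 0, 0], [0, 0, 0]], [200, [0, 0, 0], [0, 0, 0]]]'

```text
time_s: 12.65
ee_pos: [531.0, -3.1, 113.1]
ee_rot: [-180.0, -0.0, 57.1]
force: [-3.0, -0.5, -1.1]
gripper_width: 31.4
gripper_force: 35.0
```

```bash
python3 -c "
from h import *
print({k:np.round(v,2) for k,v in state().items()})"
```

```text
{'time_s': np.float64(12.65), 'qpos': array([-1.5900e+00,  2.0740e+01,  1.0553e+02,  2.0000e-02,  5.3730e+01,
        3.1350e+01]), 'qvel': array([-0.12,  0.04,  0.02, -0.06, -0.04,  0.03]), 'effort': array([ 3.500e-01, -4.053e+01, -2.212e+01,  2.700e-01, -1.440e+00,
       -4.000e-02]), 'ee_pos': array([531.03,  -3.14, 113.07]), 'ee_rot': array([-1.7999e+02, -1.0000e-02,  5.7050e+01]), 'force': array([-3.  , -0.46, -1.05]), 'torque': array([-0.24,  1.  , -0.04]), 'gripper_force': np.float64(34.99), 'gripper_width': np.float64(31.37)}
```

```bash
cat > prof.py <<'E'
from m import *
yaw=np.radians(7.8); c0=np.array([530.9-1.1,-3.2-.3])
ex=np.array([np.cos(yaw),np.sin(yaw)]); ey=np.array([-ex[1],ex[0]])
def J(x,y,z): 
    q=c0+ex*(x+120)+ey*(y+72); return np.r_[q,z]
def prof(p,z,x0=-80,x1=100,ys=np.linspace(-92,-52,41)):
    xs=np.arange(x0,x1,1.0); G=p["color"].astype(np.float32)
    uv=np.array([[proj(p,J(x,y,z)) for y in ys] for x in xs],np.float32)
    v=cv2.remap(G,uv[...,0],uv[...,1],cv2.INTER_CUBIC).mean(1); return xs,v
E
python3 - <<'E'
from prof import *
import pickle; p=pickle.load(open("P0.pkl","rb"))["top"]
xs,v=prof(p,52,-75,0)
for x,r in zip(xs,v): print(int(x),r.round().astype(int).tolist(),end="; ")
xs,v=prof(p,52,60,105); print()
for x,r in zip(xs,v): print(int(x),r.round().astype(int).tolist(),end="; ")
C=cloud(p).reshape(-1,3)[:,:]; d=C[:,:2]-c0; a=d@ex-120; b=d@ey-72
m=(abs(b+72)<35)&(a>-85)&(a<0)
print()
for x in range(-85,0,3):
    k=m&(a>=x)&(a<x+3); print(x,np.median(C[k,2]).round(1) if k.any() else"",end="; ")
# spindle L check
d=np.array([509,138.1])-c0; print("\nL in jig",d@ex-120,d@ey-72)
E
```

```text
-75 [85, 82, 77]; -74 [90, 87, 83]; -73 [94, 91, 87]; -72 [95, 92, 89]; -71 [94, 92, 89]; -70 [94, 92, 88]; -69 [93, 91, 87]; -68 [93, 90, 87]; -67 [93, 90, 87]; -66 [93, 90, 87]; -65 [93, 90, 87]; -64 [93, 90, 87]; -63 [93, 90, 86]; -62 [92, 89, 86]; -61 [92, 89, 85]; -60 [91, 88, 85]; -59 [91, 88, 84]; -58 [91, 87, 84]; -57 [91, 88, 84]; -56 [95, 92, 85]; -55 [103, 100, 88]; -54 [118, 114, 95]; -53 [136, 131, 105]; -52 [151, 147, 116]; -51 [162, 157, 123]; -50 [167, 162, 127]; -49 [166, 161, 126]; -48 [160, 154, 120]; -47 [147, 141, 108]; -46 [131, 123, 94]; -45 [116, 106, 80]; -44 [104, 92, 69]; -43 [96, 83, 62]; -42 [96, 80, 60]; -41 [104, 87, 65]; -40 [120, 101, 75]; -39 [139, 117, 87]; -38 [154, 130, 97]; -37 [162, 138, 104]; -36 [166, 141, 106]; -35 [167, 142, 107]; -34 [167, 143, 108]; -33 [166, 143, 108]; -32 [164, 143, 109]; -31 [162, 145, 111]; -30 [161, 149, 115]; -29 [163, 154, 120]; -28 [166, 159, 124]; -27 [168, 163, 127]; -26 [167, 163, 127]; -25 [162, 158, 123]; -24 [152, 146, 113]; -23 [136, 130, 99]; -22 [118, 111, 84]; -21 [102, 94, 71]; -20 [91, 81, 62]; -19 [87,
[... 746 characters left out ...]
39]; 85 [79, 59, 42]; 86 [90, 66, 46]; 87 [103, 75, 51]; 88 [116, 83, 56]; 89 [126, 89, 60]; 90 [131, 93, 62]; 91 [134, 95, 64]; 92 [135, 96, 64]; 93 [135, 96, 64]; 94 [134, 96, 64]; 95 [134, 96, 64]; 96 [133, 95, 64]; 97 [133, 95, 63]; 98 [133, 95, 63]; 99 [133, 94, 63]; 100 [133, 94, 63]; 101 [133, 95, 64]; 102 [133, 95, 64]; 103 [133, 97, 67]; 104 [134, 101, 72]; 
-85 40.0; -82 22.4; -79 37.8; -76 53.1; -73 53.9; -70 52.7; -67 53.2; -64 53.2; -61 53.4; -58 53.5; -55 50.8; -52 38.2; -49 35.4; -46 20.4; -43 22.9; -40 39.0; -37 49.0; -34 48.5; -31 46.4; -28 ; -25 20.8; -22 19.1; -19 18.8; -16 24.5; -13 35.0; -10 35.7; -7 35.8; -4 36.2; -1 37.9; 
L in jig -121.39023002510848 71.11277811738992
```

Call:
servo_tool --steps '[[120, [0, 0, 0], [0, 0, 0]], [100, [0, 0, 0], [0, 0, 0]], [100, [0, 0, 0], [0, 0, 0]], [100, [0, 0, 0], [0, 0, 0]], [100, [0, 0, -10], [0, 0, 0]], [100, [0, 0, -25], [0, 0, 0]], [100, [0, 0, -30], [0, 0, 0]], [100, [30, 0, 0], [0, 0, 0]], [100, [30, 0, 0], [0, 0, 0]], [100, [8, 0, 0], [0, 0, 0]]]'

```text
time_s: 13.65
ee_pos: [569.8, 55.7, 179.3]
ee_rot: [179.9, -0.1, 57.1]
force: [-0.1, -1.2, -0.4]
gripper_width: 55.5
gripper_force: 0.0
```

Call:
servo_tool --steps '[[100, [-2, 0, 15], [0, 0, 0]], [100, [0, 0, 15], [0, 0, 0]], [100, [0, 0, 10], [0, 0, 0]], [100, [0, 0, 4], [0, 0, 0]], [200, [0, 0, 0], [0, 0, 0]], [200, [0, 0, 0], [0, 0, 0]], [200, [0, 0, 0], [0, 0, 0]], [200, [0, 0, 0], [0, 0, 0]], [200, [0, 0, 0], [0, 0, 0]], [200, [0, 0, 0], [0, 0, 0]]]' --squeeze 20

```text
time_s: 14.65
ee_pos: [567.3, 52.3, 134.6]
ee_rot: [180.0, -0.0, 57.1]
force: [0.2, 1.4, 1.1]
gripper_width: 25.7
gripper_force: 20.0
```

```bash
python3 - <<'E'
from m import *
s=state(); print({k:np.round(v,2) for k,v in s.items()})
p=cams.grab_frame("side"); cv2.imwrite("pics/c5.png",tile(p,(335,215),100,75,6))
yaw=np.radians(s["ee_rot"][2]); c,sn=np.cos(yaw),np.sin(yaw)
# circle rows, 20 per turn, clockwise
a0=np.radians(57.05); r=68
pos=[r*np.array([np.cos(a0-k*2*np.pi/20),np.sin(a0-k*2*np.pi/20)]) for k in range(21)]
print([[round(float(d[0]*c+d[1]*sn),1),round(float(d[0]*sn-d[1]*c),1)] for d in np.diff(pos,axis=0)])
E
```

```text
{'time_s': np.float64(14.65), 'qpos': array([ 4.1, 22.5, 98.9,  0. , 58.5, 37. ]), 'qvel': array([ 0. ,  0.1,  0. , -0. , -0.1,  0. ]), 'effort': array([ -0.3, -41.7, -19.9,  -0.1,   0.1,  -0. ]), 'ee_pos': array([567.3,  52.3, 134.6]), 'ee_rot': array([180. ,  -0.1,  57.1]), 'force': array([0.2, 1.4, 1.1]), 'torque': array([-0. ,  0.1, -0. ]), 'gripper_force': np.float64(20.0), 'gripper_width': np.float64(25.73)}
[[-3.3, 21.0], [-9.7, 19.0], [-15.0, 15.0], [-19.0, 9.7], [-21.0, 3.3], [-21.0, -3.3], [-19.0, -9.7], [-15.0, -15.0], [-9.7, -19.0], [-3.3, -21.0], [3.3, -21.0], [9.7, -19.0], [15.0, -15.0], [19.0, -9.7], [21.0, -3.3], [21.0, 3.3], [19.0, 9.7], [15.0, 15.0], [9.7, 19.0], [3.3, 21.0]]
```

View pics/c5.png

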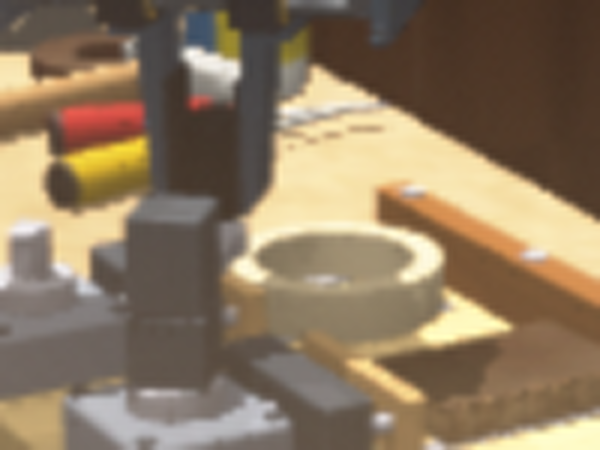

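Call:
servo_tool --steps '[[200, [-3.3, 21.0, 0], [0, 0, 0]], [200, [-9.7, 19.0, 0], [0, 0, 0]], [200, [-15.0, 15.0, 0], [0, 0, 0]], [200, [-19.0, 9.7, 0], [0, 0, 0]], [200, [-21.0, 3.3, 0], [0, 0, 0]], [200, [-21.0, -3.3, 0], [0, 0, 0]], [200, [-19.0, -9.7, 0], [0, 0, 0]], [200, [-15.0, -15.0, 0], [0, 0, 0]], [200, [-9.7, -19.0, 0], [0, 0, 0]], [200, [-3.3, -21.0, 0], [0, 0, 0]]]'

```text
time_s: 15.7
ee_pos: [493.4, -63.1, 134.8]
ee_rot: [179.8, -0.0, 57.0]
force: [2.9, 0.5, -2.2]
gripper_width: 25.7
gripper_force: 20.0
```

```bash
python3 -c "
from h import *
print({k:np.round(v,2) for k,v in state().items()})"
```

```text
{'time_s': np.float64(15.7), 'qpos': array([-8.5700e+00,  1.6540e+01,  1.0835e+02, -8.0000e-02,  5.4910e+01,
        2.4460e+01]), 'qvel': array([  7.28, -16.43,  25.69,   2.24,  -9.9 ,   6.69]), 'effort': array([ -0.86, -34.09, -18.89,   0.  ,   1.03,  -0.15]), 'ee_pos': array([493.35, -63.12, 134.75]), 'ee_rot': array([ 1.7979e+02, -2.0000e-02,  5.7010e+01]), 'force': array([ 2.9 ,  0.49, -2.2 ]), 'torque': array([ 0.13, -0.59,  0.03]), 'gripper_force': np.float64(20.0), 'gripper_width': np.float64(25.7)}
```

Call:
servo_tool --steps '[[200, [3.3, -21.0, 0], [0, 0, 0]], [200, [9.7, -19.0, 0], [0, 0, 0]], [200, [15.0, -15.0, 0], [0, 0, 0]], [200, [19.0, -9.7, 0], [0, 0, 0]], [200, [21.0, -3.3, 0], [0, 0, 0]], [200, [21.0, 3.3, 0], [0, 0, 0]], [200, [19.0, 9.7, 0], [0, 0, 0]], [200, [15.0, 15.0, 0], [0, 0, 0]], [200, [9.7, 19.0, 0], [0, 0, 0]], [200, [3.3, 21.0, 0], [0, 0, 0]]]'

```text
time_s: 16.7
ee_pos: [566.7, 52.7, 134.1]
ee_rot: [-179.9, 0.1, 57.1]
force: [-3.8, -1.9, 1.3]
gripper_width: 25.5
gripper_force: 20.0
```

Call:
servo_tool --steps '[[200, [-3.3, 21.0, 0], [0, 0, 0]], [200, [-9.7, 19.0, 0], [0, 0, 0]], [200, [-15.0, 15.0, 0], [0, 0, 0]], [200, [-19.0, 9.7, 0], [0, 0, 0]], [200, [-21.0, 3.3, 0], [0, 0, 0]], [200, [-21.0, -3.3, 0], [0, 0, 0]], [200, [-19.0, -9.7, 0], [0, 0, 0]], [200, [-15.0, -15.0, 0], [0, 0, 0]], [200, [-9.7, -19.0, 0], [0, 0, 0]], [200, [-3.3, -21.0, 0], [0, 0, 0]]]'

```text
time_s: 17.7
ee_pos: [493.3, -63.1, 134.7]
ee_rot: [179.8, -0.0, 57.0]
force: [3.7, 1.0, -1.7]
gripper_width: 25.5
gripper_force: 20.0
```

```bash
python3 - <<'E'
from prof import *
print({k:np.round(v,2) for k,v in state().items()})
p=cams.grab_frame("side"); cv2.imwrite("pics/c6.png",tile(p,(350,235),100,75,6))
E
```

```text
{'time_s': np.float64(17.7), 'qpos': array([ -8.6,  16.6, 108.3,  -0.1,  54.9,  24.5]), 'qvel': array([  7.4, -16.6,  25.6,   2.4,  -9.9,   6.7]), 'effort': array([ -0.8, -34.1, -18.9,   0. ,   1. ,  -0.1]), 'ee_pos': array([493.4, -63.1, 134.7]), 'ee_rot': array([179.8,  -0. ,  57. ]), 'force': array([ 3.7,  1. , -1.7]), 'torque': array([ 0.1, -0.5,  0. ]), 'gripper_force': np.float64(20.0), 'gripper_width': np.float64(25.46)}
```

View pics/c6.png

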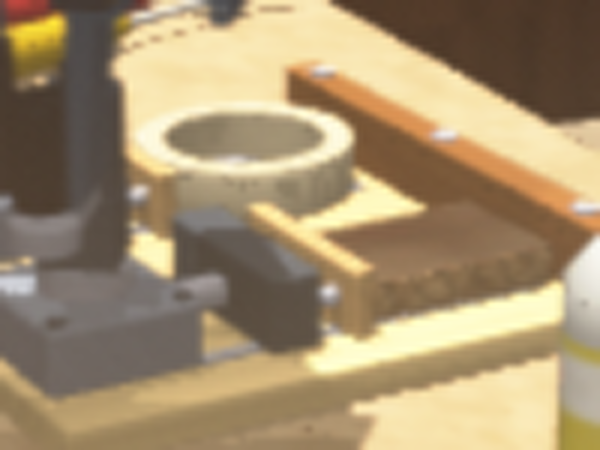

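Call:
servo_tool --steps '[[200, [3.3, -21.0, 0], [0, 0, 0]], [200, [9.7, -19.0, 0], [0, 0, 0]], [200, [15.0, -15.0, 0], [0, 0, 0]], [200, [19.0, -9.7, 0], [0, 0, 0]], [200, [21.0, -3.3, 0], [0, 0, 0]], [200, [21.0, 3.3, 0], [0, 0, 0]], [200, [19.0, 9.7, 0], [0, 0, 0]], [200, [15.0, 15.0, 0], [0, 0, 0]], [200, [9.7, 19.0, 0], [0, 0, 0]], [200, [3.3, 21.0, 0], [0, 0, 0]]]'

```text
time_s: 18.75
ee_pos: [567.0, 52.6, 134.1]
ee_rot: [-179.9, 0.1, 57.2]
force: [-3.8, -1.9, 2.0]
gripper_width: 25.4
gripper_force: 20.0
```

Call:
servo_tool --steps '[[200, [-3.3, 21.0, 0], [0, 0, 0]], [200, [-9.7, 19.0, 0], [0, 0, 0]], [200, [-15.0, 15.0, 0], [0, 0, 0]], [200, [-19.0, 9.7, 0], [0, 0, 0]], [200, [-21.0, 3.3, 0], [0, 0, 0]], [200, [-21.0, -3.3, 0], [0, 0, 0]], [200, [-19.0, -9.7, 0], [0, 0, 0]], [200, [0, 0, 0], [0, 0, 0]], [100, [0, 0, 0], [0, 0, 0]], [100, [0, 0, 0], [0, 0, 0]]]'

```text
time_s: 19.75
ee_pos: [555.3, -68.1, 134.0]
ee_rot: [180.0, -0.0, 57.1]
force: [-0.2, 0.2, -0.0]
gripper_width: 38.8
gripper_force: 0.0
```

```bash
python3 -c "
from h import *
print({k:np.round(v,2) for k,v in state().items()})"
```

```text
{'time_s': np.float64(19.75), 'qpos': array([-8.1700e+00,  2.1710e+01,  1.0031e+02, -1.0000e-02,  5.7950e+01,
        2.4740e+01]), 'qvel': array([ 0.18,  0.24,  0.04, -0.01, -0.05, -0.14]), 'effort': array([-2.400e-01, -4.187e+01, -2.026e+01,  6.000e-02,  2.000e-02,
        0.000e+00]), 'ee_pos': array([555.25, -68.14, 134.  ]), 'ee_rot': array([179.97,  -0.  ,  57.09]), 'force': array([-0.24,  0.16, -0.01]), 'torque': array([-0.01,  0.11, -0.03]), 'gripper_force': np.float64(0.0), 'gripper_width': np.float64(38.77)}
```

Call:
servo_tool --steps '[[100, [0, 0, 0], [0, 0, 0]], [100, [0, 0, -20], [0, 0, 0]], [100, [0, 0, -45], [0, 0, 0]], [100, [0, 0, -30], [0, 0, 0]], [100, [-41, 10, 0], [0, 0, 0]], [100, [-42, 10, 0], [0, 0, 0]], [100, [-42, 10, 0], [0, 0, 0]], [100, [-42, 10, 0], [0, 0, 0]], [100, [-41, 10, 0], [0, 0, 0]], [100, [-41, 10, 0], [0, 0, 0]]]'

```text
time_s: 20.75
ee_pos: [469.1, -311.3, 229.0]
ee_rot: [180.0, -0.0, 57.1]
force: [1.5, 0.2, 0.9]
gripper_width: 55.3
gripper_force: 0.0
```

```bash
python3 - <<'E'
from prof import *
import pickle
P={n:cams.grab_frame(n) for n in("top","side")}; pickle.dump(P,open("P1.pkl","wb"))
print(state()["ee_pos"])
t,s=P["top"],P["side"]
cv2.imwrite("pics/c7.png",np.hstack([tile(t,(288,207),66,75,6),tile(s,(350,235),66,75,6)]))
ys=np.linspace(-95,-45,41)
xs,v=prof(t,52,-60,10,ys)
for x,r in zip(xs,v): print(int(x),r.round().astype(int).tolist(),end="; ")
print()
xs,v=prof(t,52,70,100,ys)
for x,r in zip(xs,v): print(int(x),r.round().astype(int).tolist(),end="; ")
C=cloud(t).reshape(-1,3); d=C[:,:2]-c0; a=d@ex-120; b=d@ey-72
m=(b>-110)&(b<-35)
print()
for x in range(-60,10,2):
    k=m&(a>=x)&(a<x+2); print(x,np.median(C[k,2]).round(1) if k.any() else"",end="; ")
E
```

```text
[ 468.2 -314.1  228.7]
-60 [165, 159, 134]; -59 [164, 157, 133]; -58 [159, 152, 128]; -57 [149, 142, 120]; -56 [135, 129, 109]; -55 [120, 114, 98]; -54 [106, 100, 87]; -53 [94, 88, 77]; -52 [83, 78, 69]; -51 [77, 72, 63]; -50 [75, 70, 62]; -49 [78, 73, 66]; -48 [83, 79, 73]; -47 [89, 85, 81]; -46 [94, 91, 87]; -45 [97, 94, 91]; -44 [98, 95, 92]; -43 [98, 96, 92]; -42 [98, 95, 92]; -41 [98, 95, 91]; -40 [97, 95, 91]; -39 [97, 94, 91]; -38 [97, 94, 91]; -37 [97, 94, 91]; -36 [97, 94, 90]; -35 [97, 93, 90]; -34 [97, 93, 90]; -33 [96, 93, 89]; -32 [96, 93, 89]; -31 [96, 92, 89]; -30 [96, 93, 89]; -29 [95, 92, 89]; -28 [94, 90, 85]; -27 [92, 87, 80]; -26 [90, 83, 74]; -25 [90, 80, 68]; -24 [91, 79, 64]; -23 [93, 79, 62]; -22 [95, 81, 61]; -21 [102, 85, 64]; -20 [115, 97, 72]; -19 [135, 114, 85]; -18 [153, 130, 98]; -17 [166, 142, 107]; -16 [172, 147, 111]; -15 [174, 149, 112]; -14 [175, 150, 114]; -13 [175, 151, 114]; -12 [170, 147, 111]; -11 [159, 136, 104]; -10 [144, 122, 93]; -9 [128, 108, 82]; -8 [115, 96, 73]; -7 [106, 88, 68]; -6 [100, 82, 64]; -5 [97, 80, 62]; -4 [97, 79, 62]; -3 [
[... 376 characters left out ...]
; 80 [87, 70, 54]; 81 [84, 67, 50]; 82 [80, 63, 47]; 83 [78, 61, 45]; 84 [79, 61, 44]; 85 [84, 64, 46]; 86 [95, 71, 49]; 87 [110, 80, 55]; 88 [123, 89, 60]; 89 [132, 95, 64]; 90 [138, 99, 67]; 91 [141, 102, 68]; 92 [142, 102, 69]; 93 [142, 102, 69]; 94 [142, 102, 69]; 95 [141, 101, 68]; 96 [140, 101, 68]; 97 [140, 100, 67]; 98 [139, 100, 67]; 99 [139, 100, 67]; 
-60 19.3; -58 18.7; -56 20.5; -54 18.7; -52 34.7; -50 37.9; -48 53.1; -46 52.9; -44 52.9; -42 53.8; -40 53.8; -38 53.8; -36 53.3; -34 52.7; -32 52.6; -30 53.4; -28 52.1; -26 48.9; -24 41.8; -22 37.1; -20 39.3; -18 47.5; -16 48.7; -14 48.5; -12 49.8; -10 47.1; -8 40.6; -6 37.1; -4 35.4; -2 35.3; 0 35.9; 2 34.3; 4 35.2; 6 36.1; 8 37.2;
```

View pics/c7.png

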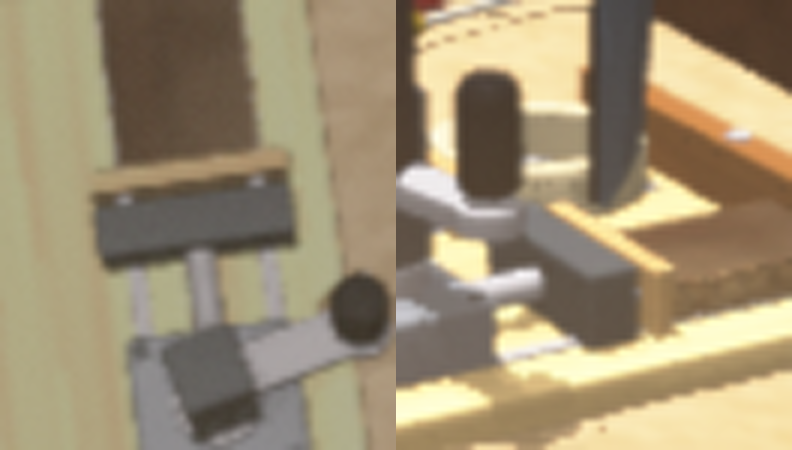

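The top view shows the offcut square against the fence. The jaw-to-face gap (tile 190,195) has shrunk by about 7.5 mm, from 14 mm to about 6.5–7 mm. That's a little past half, so I'll regrip the knob and ease it back about 1.5 mm.

Call:
servo_tool --steps '[[100, [41, -10, 0], [0, 0, 0]], [100, [41, -10, 0], [0, 0, 0]], [100, [42, -10, 0], [0, 0, 0]], [100, [42, -10, 0], [0, 0, 0]], [100, [42, -10, 0], [0, 0, 0]], [100, [41, -10, 0], [0, 0, 0]], [100, [0, 0, 0], [0, 0, 0]], [100, [0, 0, 30], [0, 0, 0]], [100, [0, 0, 30], [0, 0, 0]], [100, [0, 0, 15], [0, 0, 0]]]'

```text
time_s: 21.85
ee_pos: [552.9, -67.8, 151.6]
ee_rot: [-179.8, 0.1, 57.1]
force: [1.3, 0.1, 0.5]
gripper_width: 55.2
gripper_force: 0.0
```

Call:
servo_tool --steps '[[100, [0, 0, 12], [0, 0, 0]], [100, [0, 0, 8], [0, 0, 0]], [200, [0, 0, 0], [0, 0, 0]], [200, [0, 0, 0], [0, 0, 0]], [200, [0, 0, 0], [0, 0, 0]], [200, [0, 0, 0], [0, 0, 0]], [200, [0, 0, 0], [0, 0, 0]], [200, [0, 0, 0], [0, 0, 0]], [200, [0, 0, 0], [0, 0, 0]], [200, [0, 0, 0], [0, 0, 0]]]'

```text
time_s: 22.85
ee_pos: [554.8, -68.6, 134.6]
ee_rot: [179.9, -0.0, 57.1]
force: [-0.6, -0.5, 3.0]
gripper_width: 25.3
gripper_force: 20.0
```

Call:
servo_tool --steps '[[200, [10.2, 6.1, 0], [0, 0, 0]], [200, [11.1, 4.3, 0], [0, 0, 0]], [200, [11.6, 2.3, 0], [0, 0, 0]], [200, [11.9, 0.2, 0], [0, 0, 0]], [200, [11.7, -1.9, 0], [0, 0, 0]], [200, [0, 0, 0], [0, 0, 0]], [200, [0, 0, 0], [0, 0, 0]], [100, [0, 0, 0], [0, 0, 0]], [100, [0, 0, 0], [0, 0, 0]], [100, [0, 0, 0], [0, 0, 0]]]'

```text
time_s: 23.85
ee_pos: [594.4, -26.5, 133.5]
ee_rot: [-179.9, 0.0, 57.1]
force: [-0.0, -0.3, 0.3]
gripper_width: 46.7
gripper_force: 0.0
```

Call:
servo_tool --steps '[[100, [0, 0, -20], [0, 0, 0]], [100, [0, 0, -45], [0, 0, 0]], [100, [0, 0, -30], [0, 0, 0]], [100, [-43, 7, 0], [0, 0, 0]], [100, [-43, 7, 0], [0, 0, 0]], [100, [-43, 7, 0], [0, 0, 0]], [100, [-43, 7, 0], [0, 0, 0]], [100, [-43, 7, 0], [0, 0, 0]], [100, [-43, 7, 0], [0, 0, 0]], [100, [-43, 7, 0], [0, 0, 0]]]'

```text
time_s: 24.85
ee_pos: [470.9, -307.6, 228.9]
ee_rot: [-180.0, -0.0, 57.0]
force: [0.0, 0.5, -0.7]
gripper_width: 55.6
gripper_force: 0.0
```

```bash
python3 - <<'E'
from prof import *
import pickle
P={n:cams.grab_frame(n) for n in("top","side")}; print(state()["ee_pos"])
t,s=P["top"],P["side"]; Q=pickle.load(open("P1.pkl","rb"))["top"]
cv2.imwrite("pics/c8.png",np.vstack([np.hstack([tile(t,(270,212),130,100,3),tile(s,(340,235),130,100,3)]),np.hstack([tile(t,(384,236),130,100,3),tile(s,(300,260),130,100,3)])]))
ys=np.linspace(-112,-90,30)   # right of the crank arm too
for nm,p in(("before",Q),("now",t)):
  for lo,hi in((-110,-85),(-60,-35)):
    xs,v=prof(p,52,-60,10,np.linspace(lo,hi,30)); g=v[:,1]
    i=lambda a,b,th,up:[round(float(xs[k]+(th-g[k])/(g[k+1]-g[k])),1) for k in range(len(xs)-1) if a<=xs[k]<b and ((g[k]<th<=g[k+1]) if up else (g[k]>=th>g[k+1]))]
    b=v[:,2]; print(nm,(lo,hi),"steel back",i(-60,-40,115,False),"wood back",i(-30,-10,114,True),"wood front",i(-16,0,115,False)); print(b.round().astype(int)[0:45].tolist())
E
```

```text
[ 469.7 -310.4  228.7]
before (-110, -85) steel back [-55.6] wood back [-18.9] wood front [-8.3]
[141, 139, 132, 120, 104, 87, 72, 60, 53, 52, 55, 62, 72, 81, 87, 91, 92, 92, 92, 91, 91, 91, 91, 90, 90, 90, 90, 89, 89, 89, 89, 89, 86, 84, 83, 82, 80, 77, 73, 72, 76, 85, 96, 105, 109]
before (-60, -35) steel back [-55.4] wood back [-19.3] wood front [-8.8]
[143, 141, 135, 123, 107, 89, 74, 62, 55, 53, 56, 63, 72, 81, 88, 92, 93, 93, 92, 91, 91, 91, 91, 90, 90, 90, 90, 90, 90, 90, 90, 89, 87, 85, 85, 84, 82, 77, 73, 72, 79, 89, 100, 108, 112]
now (-110, -85) steel back [-55.6] wood back [-18.9] wood front [-8.4]
[148, 144, 138, 128, 116, 103, 91, 79, 70, 63, 57, 54, 51, 49, 48, 48, 48, 49, 50, 51, 52, 53, 54, 54, 55, 54, 54, 54, 54, 55, 55, 55, 55, 54, 53, 52, 54, 56, 59, 63, 72, 84, 96, 105, 109]
now (-60, -35) steel back [-56.6] wood back [-19.3] wood front [-8.8]
[141, 133, 119, 102, 85, 70, 59, 53, 53, 58, 66, 75, 83, 89, 92, 93, 92, 91, 91, 90, 91, 91, 91, 91, 90, 90, 90, 90, 89, 89, 89, 89, 88, 89, 89, 88, 84, 79, 74, 74, 79, 89, 100, 108, 112]
```

View pics/c8.png

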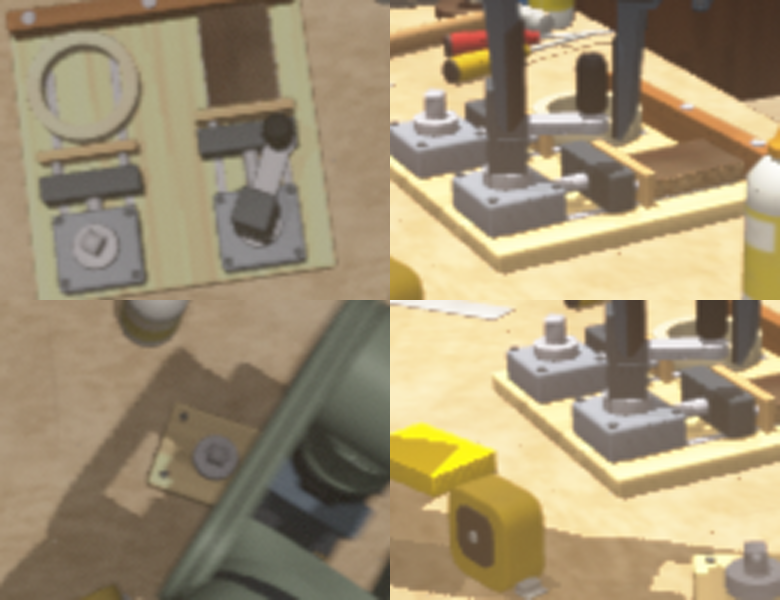

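```bash
python3 - <<'E'
from prof import *
import pickle
for f,r in(("P0.pkl",(-95,-30)),("P1.pkl",(-70,0))):
  p=pickle.load(open(f,"rb"))["top"]
  for lo,hi in((-60,-35),(40,62),(84,105)):
    a=r if lo<0 else (-95,-20)
    xs,v=prof(p,52,a[0],a[1],np.linspace(lo,hi,30)); print(f,lo,a[0],v[:,1].round().astype(int).tolist())
E
```

```text
P0.pkl -60 -95 [123, 121, 120, 120, 119, 119, 119, 123, 132, 139, 140, 129, 113, 95, 79, 68, 62, 62, 67, 75, 82, 88, 91, 92, 92, 91, 91, 91, 91, 91, 91, 90, 90, 90, 89, 89, 89, 89, 89, 92, 97, 109, 124, 138, 150, 155, 156, 150, 140, 127, 113, 102, 92, 87, 91, 103, 119, 133, 141, 144, 145, 146, 147, 146, 145]
P0.pkl 40 -95 [121, 120, 120, 120, 120, 119, 119, 122, 130, 139, 148, 153, 152, 143, 127, 109, 91, 76, 66, 62, 63, 69, 76, 83, 87, 90, 92, 92, 91, 91, 91, 91, 90, 90, 90, 90, 89, 89, 88, 88, 89, 90, 93, 101, 114, 130, 143, 152, 155, 154, 148, 137, 123, 108, 97, 88, 84, 89, 102, 118, 131, 137, 140, 141, 142, 142, 139, 134, 128, 123, 118, 113, 108, 105, 106]
P0.pkl 84 -95 [125, 123, 121, 121, 120, 119, 120, 126, 135, 147, 155, 158, 154, 144, 127, 108, 90, 75, 66, 62, 64, 69, 76, 83, 88, 90, 91, 91, 91, 91, 90, 90, 90, 90, 90, 89, 89, 89, 89, 89, 89, 89, 92, 99, 111, 125, 136, 143, 146, 145, 140, 131, 120, 108, 98, 91, 89, 93, 106, 121, 133, 140, 143, 144, 146, 146, 146, 147, 150, 153, 153, 151, 147, 141, 135]
P1.pkl -60 -70 [168, 168, 168, 169, 169, 170, 170, 170, 170, 170, 169, 16
[... 272 characters left out ...]
 126, 126, 126, 126, 126, 126, 130, 137, 147, 155, 160, 159, 150, 134, 115, 96, 80, 70, 65, 67, 73, 81, 88, 93, 96, 96, 96, 96, 96, 95, 95, 95, 95, 95, 94, 94, 94, 94, 94, 93, 94, 97, 106, 120, 136, 150, 159, 162, 161, 155, 143, 129, 114, 102, 93, 90, 95, 108, 124, 137, 144, 146, 148, 150, 149, 146, 140, 134, 128, 124, 119, 114, 111, 112]
P1.pkl 84 -95 [131, 128, 127, 126, 125, 125, 126, 132, 142, 153, 161, 164, 161, 150, 133, 114, 95, 81, 71, 67, 68, 74, 81, 88, 93, 95, 96, 96, 96, 96, 95, 95, 95, 95, 95, 94, 94, 94, 94, 94, 94, 94, 97, 104, 116, 131, 143, 150, 153, 152, 147, 138, 126, 114, 104, 97, 94, 99, 112, 127, 140, 147, 150, 151, 153, 153, 153, 154, 157, 160, 160, 158, 154, 148, 141]
```

The face is now pushed back about 6.4 mm of its 12 mm, with its front edge unchanged, so the offcut is still held. The crank hub sits on the collar (side tile 505,180) and is released, and the other things look unmoved.

```bash
python3 -c "
from h import *
print(ticket.job_done())"
```

```text
the job is handed in; nothing more can be done
None
```

The job is handed in: the crank is seated on the right bay's spindle and released, and the offcut is clamped flat against the fence with the sprung face pushed back about 6.4 mm of its 12 mm. I wound about 2.35 turns clockwise, then eased back about 50° because the face had gone to about 7.6 mm.

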